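# Load a tube rack past the drop gate

### The arm

A 6-joint arm with a two-finger parallel gripper is mounted at the origin on the work surface. World frame = base frame: x ahead of the robot, y to its left, z up, the work surface at z = 0. Lengths are in mm, angles in rad, forces in N, time in s.
With the tool pointing down it reaches from about 400 to 925 mm from the base axis. Payload 12.5 kg.
Tool frame: the origin (TCP) lies midway between the tips of the shut fingers; the grasp point (between the pads) lies 19 mm behind it (env.grip_depth is the distance from the TCP to the grasp point, in mm); z points along the fingers, y is the line along which they close (so a half turn about z gives the same grasp; the last joint's range is limited). The gripper opens to 95 mm and grips with 3 to 60 N. Pads are 20 mm wide; open, the fingers measure 119 mm over their backs; the gripper's body (75 mm by 180 mm) begins 59 mm behind the grasp point.
Start: joints at [-1.3, 0.491, 1.559, -0, 1.092, -0.106], TCP at [229.99, -581.164, 214.661] pointing down, gripper open.
Joint ranges: [-3.1, 3.1], [-0.84, 2.19], [0.05, 2.79], [-1.13, 4.28], [0.06, 2.93], [-2.69, 2.69]. Speed limits (rad/s): [2.22, 2.22, 2.79, 3.14, 3.14, 3.14].

### API

Orientations are given as [roll, pitch, yaw] about the fixed x, y, z axes, in that order (R = Rz(yaw) Ry(pitch) Rx(roll)).
In Python, from cell import monitor, viewer, order, env gives the robot as it stands.
- The arm moves only by the tool move_arm, never from a script. Its argument "moves" is one flat list of numbers, 4 for each row, row after row: the shift along the tool's x, y, z normalised to -1 to 1, where 1 is 0.15 m, then the turn about the tool's z normalised to -1 to 1, where 1 is pi/2 rad. A call has 1 to 10 rows; each row shifts and turns the commanded pose from where the row before left it, along the tool's axes as they then stand; what a row does not reach is not made up. A row lasts 1/8 s, in which the tool goes at most 62.5 mm and 10.7 degrees, less where a joint would pass 70% of its speed; a pose out of reach is approached as far as the arm can. A call with a number of a shift or a turn outside -1 to 1 is refused whole. A call with a gripper value outside its range is refused whole. "claw" is the finger opening in mm, from 0 to 95.1, set as the call begins (left out, the last holds). The fingers move at their own pace and stop on an object; the grip force is fixed at half the most. Time passes only in rows, so rows that do not move let the fingers close. It gives the time, the measured TCP pose, the force, the opening and the grip force at its end, in the units of the state.
- monitor.state(): the state, without advancing time (a new reading comes with each control period).
- viewer.read_camera(name): name is "scene" or "top" or "wrist"; returns the picture (420x560x3 uint8, red, green, blue); there is no depth.
- viewer.camera_info(name): a dict with "K" (3x3 intrinsics, pixels), "dist_coeffs" ([k1, k2, p1, p2, k3] as OpenCV has them; the pictures are not rectified), "camera_from_world" (4x4, takes a point from world to camera coordinates). Camera axes: x right, y down, z forward; pixel columns grow to the right and rows downward; lengths in mm; the calibration is good to about 2 mm. A picture is of the moment at which its call begins: read the wrist's pose just before it. camera_info takes no time and is no camera call; for the wrist camera it gives the pose at the moment of the call.
- order.job_done(): hands the job in; it is judged then, once.
The state is a dict: "t": time; "joints": joint angles; "qvel": joint speeds; "tau": joint torques, N m; "eef_pos": TCP position; "tcp_rot": TCP orientation; "ft_force": force on the tool from outside, world axes, zero at the start; "moment": the same for the moment, N m; "opening": opening from 0.0 (shut) to 1.0 (fully open); "grip_force": force on a finger pad.
Only numpy, scipy, OpenCV 4.12 (cv2) and the standard library are available. Lean on these libraries where they do the work, as an engineer would, in place of code of your own. Each camera call takes 0.05 s, during which the arm holds its last target. There are 200 camera calls.

### The job

Load the rack of tubes into the tube reader: press the loader's finger bar with one fingertip so that the gate drops into the lane floor, and while you keep it down push the rack along the lane with the other finger, over the gate, until it is fully home against the end stop. Then take the hand away so that the gate springs up behind the rack. Only push the rack, never lift or tip it, do not let the gate up while the rack is over it, and leave everything else where it is.

Things in the scene. Friction and masses are not known exactly. Their poses are not given: they have to be found in the camera images.
- loader: Fixed rack loader with two lanes and a grey tube reader at its end. Origin: at bench height under the gate blade, on the feed lane's middle line. x: the way racks travel, into the reader; y: across, to the side with the finger bar; z up. The reader's face is at x = +95 mm, its top 211 mm high; its mouth over the lanes reaches up to 116 mm above the bench.
- lane_start (a point): Middle of the feed lane's floor at its open outer end (loader x = -230 mm). The feed lane is a straight aluminium channel, floor 46 mm above the bench, 52 mm wide between rails 4 mm thick whose tops are 58 mm above the bench; it ends at a stop at loader x = +112 mm. The return lane, alike but without gate, runs beside it at loader y = -56 mm.
- gate (a joint): Angle of the drop gate, a steel frame hinged along the loader's -y edge: 0 = up (sprung to this), 0.20 = finger bar fully down on its stop. Its blade, 4 mm thick, crosses the feed lane at loader x = 0 and stands 10 to 16 mm above the floor when up; from 0.14 it is below the floor: keep 0.16 or more while the rack is over it. The bar needs 2 N to start, 4 N at the bottom.
- bar (a point): Middle of the top face of the finger bar, a flat steel strip beside the feed lane, part of the gate: 250 mm along the lane (loader x -215 to +35 mm), 34 mm wide (y 36 to 70 mm), 4 mm thick. Gate up, its top is 81 mm above the bench; fully pressed about 51 mm, and 9 mm farther out in y. Press it anywhere along its length; a fingertip can slide along it.
- rack: Ivory tube rack to be loaded, in the feed lane before the gate, ten capped tubes fixed in it: 100 mm long (its x axis, along the lane, pointing to the reader), 46 mm wide, block 34 mm high, cap tops 46 mm. Origin: centre of its underside. 0.1 to 0.2 kg. Its flat rear end (x = -50 mm) is the face to push on.
- home (a point): Point on the feed lane's floor where the rack's origin lies when the rack is fully home, its front against the end stop. Its rear end is then 12 mm past the middle of the gate blade.
- spare_rack: An empty ivory rack of the same size (100 x 46 x 34 mm) parked in the return lane; to be left alone. Origin in the centre of its underside.
- spray: White spray bottle, 76 mm across, 213 mm high, standing; to be left alone. Origin in the centre of its underside.
- dishes: Stack of three clear culture dishes, 91 mm across, 46 mm high; to be left alone. Origin in the centre of its underside.
- forceps: Steel forceps lying on the bench, 140 mm long, 7 mm high; to be left alone. Origin in the middle of its underside.
- marker: Blue marker pen with a grey cap, lying, 128 mm long, 13 mm thick; to be left alone. Origin in the middle of its underside.
- tip_box: Grey pipette-tip box with a clear lid, 124 x 86 x 67 mm; to be left alone. Origin in the centre of its underside.
- freezer_box: Cardboard freezer box, 133 x 133 x 52 mm; to be left alone. Origin in the centre of its underside.
There are look-alikes about, which are no part of the job. What is shaped like the rack but blue or green is not meant.

How it is judged:
By the outcome, as a careful person would: the job done as asked, in the order asked, and still so for the second after the job is handed in, with the robot touching nothing.
It also fails if it takes over 54 s, if anything falls off the work surface, if the arm or the gripper's body presses on something with over 40 N, if the wrist force passes 120 N, or if a joint passes its speed limit or range.

## Working session

There is one attempt and no reset: what is moved stays moved. The work goes in short steps, Python scripts to look and compute and a tool call to move; the robot and the scene stay as the last step left them, time stands still between calls to the robot, and variables do not carry over. Pictures are saved under pics/ and viewed, at most 10 in all, crops included, and the job is handed in when it is done.

Besides the shell and the picture viewer there is one more tool, called after ">>>" in YAML: its name, and indented under it one key for each argument. move_arm: Moves the arm, as the interface text tells. Scaled input: -1 to 1 covers 0.15 m each way for a shift and pi/2 rad each way for a turn. Its arguments: {"type":"object","properties":{"moves":{"type":"array"},"claw":{"type":"number"}},"required":["moves"]}

```bash
ls; mkdir -p pics
python3 - <<'E'
from cell import monitor, viewer, order, env
import cv2,numpy as np
a=viewer.read_camera("scene");b=viewer.read_camera("top")
cv2.imwrite("pics/scene.png",a[:,:,::-1]);cv2.imwrite("pics/top.png",b[:,:,::-1])
for n in("scene","top"):
    print(viewer.camera_info(n))
print(monitor.state())
E
```

```text
pics
{'K': array([[496.03593207,   0.        , 274.71959943],
       [  0.        , 496.03593207, 219.6168366 ],
       [  0.        ,   0.        ,   1.        ]]), 'dist_coeffs': array([-0.16763258,  0.        ,  0.        ,  0.        ,  0.        ]), 'camera_from_world': array([[ 6.60288149e-01,  7.51011902e-01, -8.26554972e-04,
        -5.08629277e+02],
       [ 6.17728316e-01, -5.43730764e-01, -5.68127261e-01,
        -1.93145530e+02],
       [-4.27119758e-01,  3.74617111e-01, -8.22940297e-01,
         1.27347003e+03],
       [ 0.00000000e+00,  0.00000000e+00,  0.00000000e+00,
         1.00000000e+00]])}
{'K': array([[466.92439465,   0.        , 285.91531961],
       [  0.        , 466.92439465, 211.81692387],
       [  0.        ,   0.        ,   1.        ]]), 'dist_coeffs': array([-0.15067796,  0.        ,  0.        ,  0.        ,  0.        ]), 'camera_from_world': array([[-6.51371149e-03, -9.99965272e-01, -5.19875237e-03,
         1.90349172e+02],
       [-9.89747891e-01,  7.18875493e-03, -1.42644430e-01,
         5.49147117e+02],
       [ 1.42676849e-01,  4.21630953e-03, -9.89760345e-01,
         1.27558911e+03],
       [ 0.00000000e+00,  0.00000000e+00,  0.00000000e+00,
         1.00000000e+00]])}
{'t': 0.1, 'joints': array([-1.29959902e+00,  4.91469830e-01,  1.55939658e+00, -1.88897742e-05,
        1.09170255e+00, -1.05626099e-01]), 'qvel': array([-0.00093948, -0.0028035 , -0.00205322,  0.00085812,  0.00031546,
       -0.00110259]), 'tau': array([ 4.06428793e-03, -6.13623977e+01, -2.58605272e+01,  6.94578071e-02,
        4.70231683e-02, -3.34045819e-05]), 'eef_pos': array([ 229.92268548, -580.93459637,  214.13570367]), 'tcp_rot': array([-3.14062002e+00, -8.62707551e-05,  3.76832076e-01]), 'ft_force': array([-1.19668156, -0.25655315,  0.00143635]), 'moment': array([-0.04194878, -0.02474435,  0.04674288]), 'grip_force': 0.0, 'opening': 0.9974805183102173}
```

View pics/scene.png

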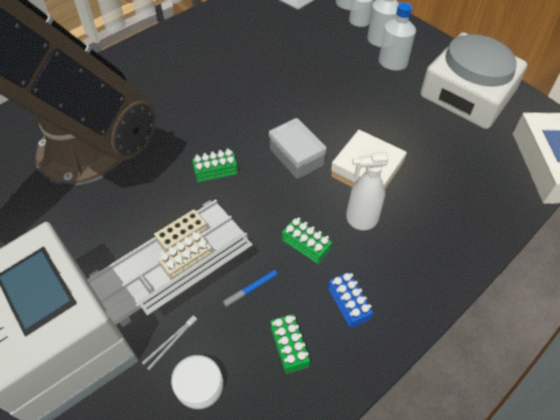

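View pics/top.png

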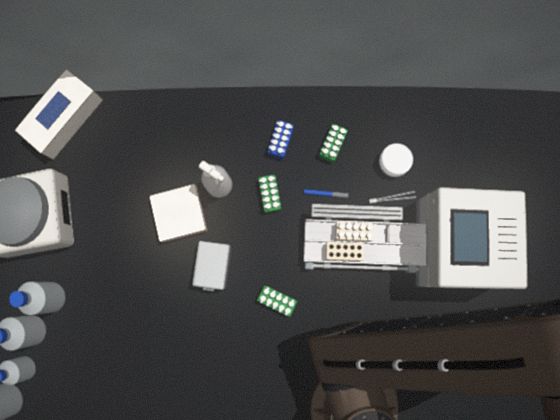

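```bash
cat > h.py <<'E'
import cv2,numpy as np
from cell import monitor,viewer,order,env
def ray(info,uv,z):
    p=cv2.undistortPoints(np.array(uv,float).reshape(-1,1,2),info["K"],info["dist_coeffs"])[:,0]
    T=info["camera_from_world"];R,t=T[:3,:3],T[:3,3]
    C=-R.T@t; d=np.c_[p,np.ones(len(p))]@R
    return C+d*((np.reshape(z,(-1,1))-C[2])/d[:,2:])
def proj(info,P):
    T=info["camera_from_world"]
    return cv2.projectPoints(np.array(P,float).reshape(-1,1,3),cv2.Rodrigues(T[:3,:3])[0],T[:3,3],info["K"],info["dist_coeffs"])[0][:,0]
E
python3 - <<'E'
import cv2
a=cv2.imread("pics/top.png")[190:300,290:450];cv2.imwrite("pics/topc.png",cv2.resize(a,None,fx=5,fy=5,interpolation=cv2.INTER_CUBIC))
a=cv2.imread("pics/scene.png")[190:330,80:260];cv2.imwrite("pics/scc.png",cv2.resize(a,None,fx=4.2,fy=4.2,interpolation=cv2.INTER_CUBIC))
E
```

```text
(no output)
```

View pics/topc.png

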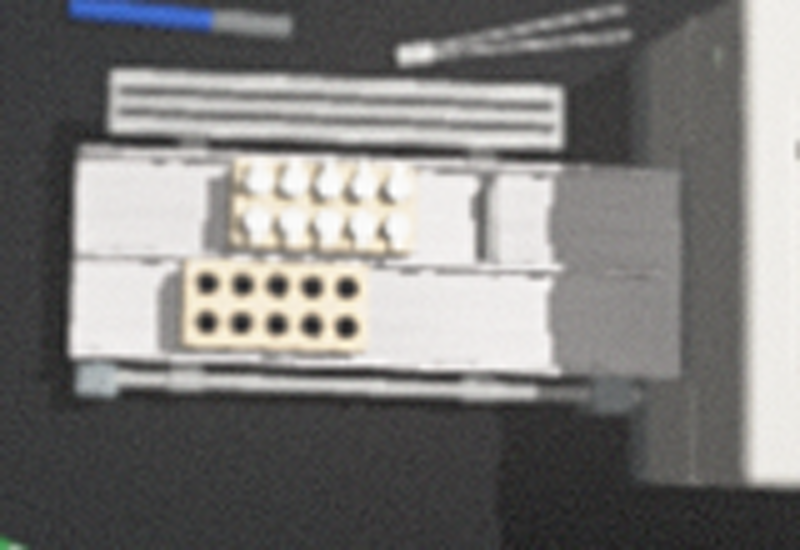

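View pics/scc.png

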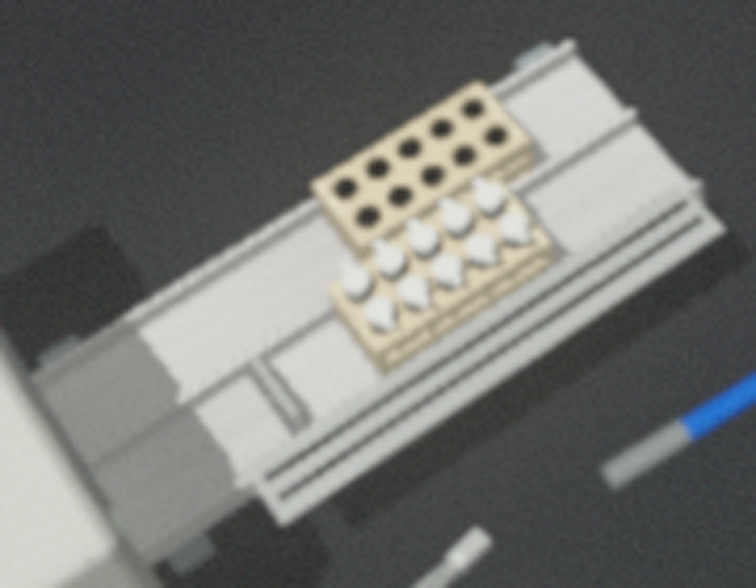

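Run:
```python
from h import *
i=viewer.camera_info("top")
def f(c,z):
    c=np.array(c,float); return ray(i,(c+.5)/5-.5+[290,190],z)
b=f([(110,68),(565,86),(563,150),(108,135)],81)
print(b.round(1)); L=b[1]-b[0]; print(np.linalg.norm(L),np.linalg.norm(b[0]-b[3]))
ex=(b[1]+b[2]-b[0]-b[3])[:2]; ex/=np.linalg.norm(ex); ey=np.array([-ex[1],ex[0]])
c=b.mean(0)[:2]; O=c+90*ex-53*ey
print("ex",ex,"ang",np.arctan2(ex[1],ex[0]),"O",O)
def lo(P): return np.c_[(P[:,:2]-O)@ex,(P[:,:2]-O)@ey].round(1)
print("rack",lo(f([(233,158),(231,250),(412,255)],80)))
print("spare",lo(f([(184,260),(182,347),(362,355)],80)))
print("lane",lo(f([(75,150),(70,355)],58)),"blade",lo(f([(490,170),(490,262)],60)))
s=viewer.camera_info("scene")
def fs(c,z): return ray(s,(np.array(c,float)+.5)/4.2-.5+[80,190],z)
print("scene bar",lo(fs([(725,230),(283,523),(250,487),(690,195)],81)))
print("scene rack",lo(fs([(383,357),(550,247),(332,285)],80)))
for z in(0,):print("forceps,marker",lo(f([(400,60),(630,10),(630,38),(290,25),(70,8)],5)))
```

```text
[[ 567.8  116.    81. ]
 [ 556.1 -135.2   81. ]
 [ 520.6 -132.6   81. ]
 [ 530.8  117.6   81. ]]
251.4399184616642 37.01273210592493
ex [-0.04365915 -0.99904648] ang -1.6144693550401925 O [486.98044342 -96.16720914]
rack [[-146.9   24.5]
 [-146.8  -25.9]
 [ -47.9  -25.2]]
spare [[-172.2  -32.2]
 [-172.   -79.3]
 [ -74.3  -80.4]]
lane [[-232.5   28.6]
 [-231.6  -84.8]] blade [[ -1.2  25.4]
 [ -0.7 -25.9]]
scene bar [[-214.9   73.8]
 [  34.5   72.5]
 [  37.3   47.8]
 [-213.8   47.1]]
scene rack [[ -47.3   28.5]
 [-143.4   28. ]
 [ -48.8  -20.2]]
forceps,marker [[ -43.    95. ]
 [  93.5  130. ]
 [  93.4  113.3]
 [-107.8  113.3]
 [-236.4  118.6]]
```

Top view: bar corners at crop (110,68) to (563,150), rack rear at crop u≈232, and blade at u≈490. Both views agree to about 3 mm. I'll raise and turn first.

>>> move_arm:
  moves: [0,0,-0.3,-0.105,0,0,-0.3,-0.105,0,0,-0.2,-0.105,0,0,0,-0.105,0,0,0,-0.105,0,0,0,-0.105,0,0,0,-0.105,0,0,0,0]
  claw: 45

```text
t: 1.1
eef_pos: [230.0, -581.1, 334.3]
tcp_rot: [-3.141, -0.001, 1.53]
ft_force: [-0.5, -0.4, 0.7]
opening: 0.472
grip_force: 0.0
```

>>> move_arm:
  moves: [0.15,0.3,0,0,0.2,0.3,0,0,0.25,0.25,0,0,0.32,0.12,0,0,0.32,0.12,0,0,0.32,0.12,0,0,0.32,0.12,0,0,0.32,0.12,0,0,0.32,0.12,0,0,0.32,0.12,0,0]

```text
t: 2.35
eef_pos: [500.5, -163.8, 334.6]
tcp_rot: [3.142, 0.0, 1.527]
ft_force: [0.5, -1.0, -0.8]
opening: 0.473
grip_force: 0.0
```

>>> move_arm:
  moves: [0.3,0.02,0,0,0.3,0.01,0,0,0.3,0.01,0,0,0.3,0,0,0,0.2,0,0,0,0,0,0,0,0,0,0,0]

```text
t: 3.22
eef_pos: [514.3, 43.6, 334.5]
tcp_rot: [-3.141, 0.0, 1.529]
ft_force: [-0.4, 0.1, -0.6]
opening: 0.47
grip_force: 0.0
```

>>> move_arm:
  moves: [0.2,0.06,0.3,0,0,0,0.3,0,0,0,0.2,0,0,0,0,0,0,0,0,0]

```text
t: 3.85
eef_pos: [525.2, 73.1, 215.8]
tcp_rot: [3.14, 0.0, 1.53]
ft_force: [-0.3, 0.0, 0.5]
opening: 0.467
grip_force: 0.0
```

Run:
```python
from h import *
import pickle
i=viewer.camera_info("wrist");a=viewer.read_camera("wrist");pickle.dump(i,open("w1.p","wb"))
cv2.imwrite("pics/w1.png",a[:,:,::-1])
s=monitor.state();print(s["eef_pos"],s["tcp_rot"])
ex=np.array([-.0437,-.999]);ey=np.array([.999,-.0437]);O=np.array([487,-96.2])
P=[np.r_[O+x*ex+y*ey,z] for x,y,z in[(-215,70,81),(-215,36,81),(35,36,81),(-147,23,80),(-147,-23,80),(-47,23,80),(0,0,60),(-230,26,58),(-230,-26,58)]]
print(proj(i,P).round(1).tolist())
```

```text
[525.27192076  73.16791793 216.05136274] [ 3.13937609e+00 -3.78499078e-06  1.53008070e+00]
[[324.0, 147.4], [283.3, 147.3], [281.9, 390.1], [268.2, 224.4], [216.4, 224.3], [268.9, 322.1], [248.0, 349.3], [271.7, 127.3], [212.9, 127.4]]
```

View pics/w1.png

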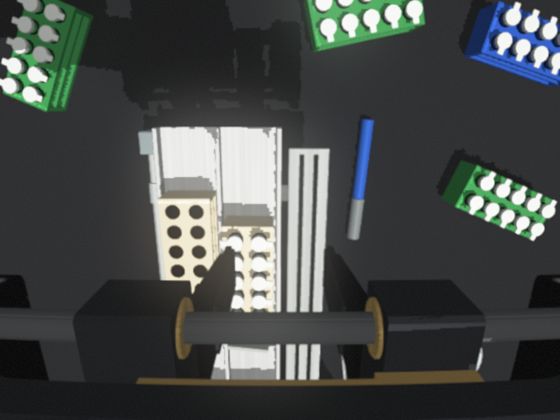

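Wrist view: bar edges at u≈289–328, rack rear at v≈226 with u≈222–274, lane mouth at v≈127. That puts everything about 4 mm toward +y, and the hand is already lined up, so I descend.

>>> move_arm:
  moves: [0,0,0.3,0,0,0,0.3,0,0,0,0.2,0,0,0,0,0]

```text
t: 4.4
eef_pos: [524.4, 73.5, 94.2]
tcp_rot: [-3.14, 0.0, 1.531]
ft_force: [0.8, -0.1, 0.5]
opening: 0.475
grip_force: 0.0
```

>>> move_arm:
  moves: [0,0.01,0.05,0,0,0,0.05,0,0,0,0.05,0,0,0,0.04,0,0,0,0,0,0,0,0,0]

```text
t: 5.15
eef_pos: [526.4, 73.6, 66.4]
tcp_rot: [3.141, 0.0, 1.531]
ft_force: [4.4, -0.2, 3.6]
opening: 0.475
grip_force: 2.2
```

>>> move_arm:
  moves: [0,0.01,0.03,0,0,0.01,0.03,0,0,0.005,0.02,0,0,0,0.01,0,0,0,0,0,0,0,0,0]

```text
t: 5.9
eef_pos: [529.5, 73.5, 52.6]
tcp_rot: [-3.141, 0.0, 1.531]
ft_force: [-1.8, 0.4, 4.1]
opening: 0.473
grip_force: 1.7
```

Run:
```python
from h import *
s=monitor.state();print(s["eef_pos"],s["ft_force"],s["moment"],s["grip_force"],s["opening"])
a=[viewer.read_camera(n)[:,:,::-1] for n in("wrist","scene")]
cv2.imwrite("pics/w2.png",np.hstack([a[0][100:380,140:420],cv2.resize(a[1][190:330,80:260],None,fx=2.2,fy=2)]))
s=monitor.state();print(s["eef_pos"],s["ft_force"],s["moment"],s["grip_force"],s["opening"])
```

```text
[529.47421034  73.54586143  52.58940009] [-1.76661487  0.42954385  4.11086065] [-0.06550599  0.13333482  0.0239503 ] 1.6596382507123053 0.47306749532157544
[529.61506208  73.56299538  52.65871893] [-1.61506727  0.10054692  3.03395689] [ 0.01863552  0.1791913  -0.02712643] 1.6682205023244023 0.4740776920367847
```

View pics/w2.png

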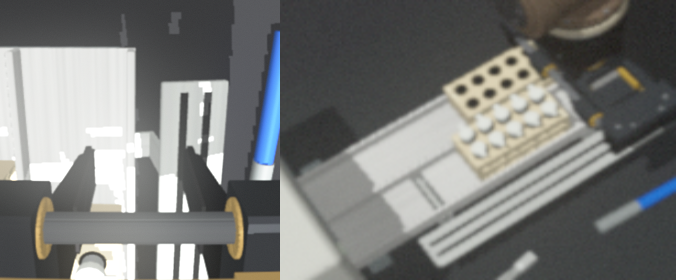

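Gate is down: blade slot is dark and bar sits low at 52.6 mm, with both fingers inside their places. Now pushing.

>>> move_arm:
  moves: [0,0,0.007,0,-0.04,0,0,0,-0.06,0,0,0,-0.06,0,0,0,-0.06,0,0,0,-0.06,0,0,0,-0.06,0,0,0,-0.06,0,0,0,-0.06,0,0,0,-0.06,0,0,0]

```text
t: 7.25
eef_pos: [526.7, -5.1, 51.7]
tcp_rot: [3.141, -0.0, 1.531]
ft_force: [1.4, 5.7, 5.3]
opening: 0.471
grip_force: 3.1
```

>>> move_arm:
  moves: [-0.06,0,0,0,-0.06,0,0,0,-0.06,0,0,0,-0.06,0,0,0,-0.06,0,0,0,-0.06,0,0,0,-0.06,0,0,0,-0.06,0,0,0,-0.04,0,0,0]

```text
t: 8.38
eef_pos: [523.3, -83.0, 51.6]
tcp_rot: [-3.141, -0.0, 1.531]
ft_force: [0.9, 5.4, 5.6]
opening: 0.472
grip_force: 3.2
```

Run:
```python
from h import *
s=monitor.state();print(s["eef_pos"],s["ft_force"],s["grip_force"])
a=viewer.read_camera("scene")[:,:,::-1]
cv2.imwrite("pics/w3.png",cv2.resize(a[190:330,80:260],None,fx=4,fy=4,interpolation=2))
```

```text
[523.34138514 -82.99538368  51.64261873] [0.87756252 5.40013809 5.62921541] 3.2411330100148916
```

View pics/w3.png

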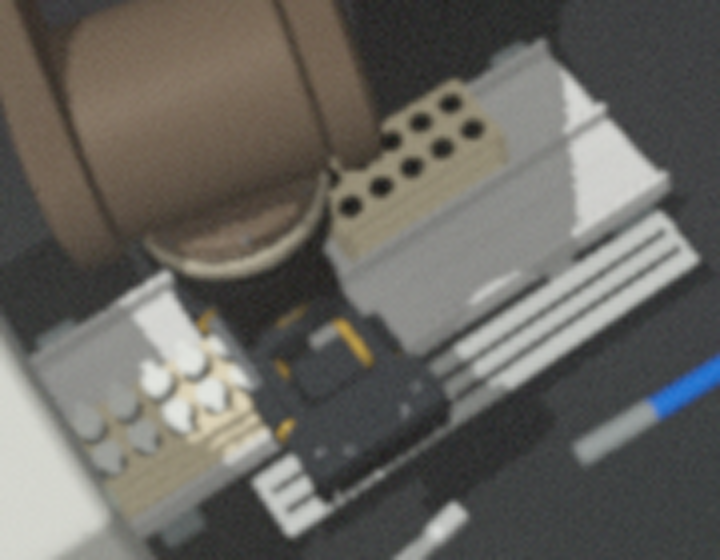

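The rack is over the dropped gate, entering the reader mouth, with about 17 mm left. I continue slowly and watch the force.

>>> move_arm:
  moves: [-0.03,0,0,0,-0.03,0,0,0,-0.02,0,0,0,-0.01,0,0,0]

```text
t: 8.93
eef_pos: [522.8, -96.2, 51.6]
tcp_rot: [-3.141, -0.0, 1.531]
ft_force: [1.0, 5.7, 5.2]
opening: 0.47
grip_force: 3.1
```

>>> move_arm:
  moves: [-0.01,0,0,0,-0.01,0,0,0]

```text
t: 9.18
eef_pos: [522.4, -97.0, 51.6]
tcp_rot: [-3.14, -0.003, 1.529]
ft_force: [4.1, 32.3, 11.3]
opening: 0.475
grip_force: 17.1
```

Force rose to 32 N where the stop is expected. I'll back off a few mm with the bar still held, then look.

>>> move_arm:
  moves: [0.01,0,0,0,0.01,0,0,0,0.015,0,0,0,0,0,0,0]

```text
t: 9.68
eef_pos: [523.3, -94.1, 51.6]
tcp_rot: [3.141, 0.0, 1.531]
ft_force: [-0.4, -3.1, 3.7]
opening: 0.47
grip_force: 2.0
```

Run:
```python
from h import *
s=monitor.state();print(s["eef_pos"],s["ft_force"],s["grip_force"])
a=viewer.read_camera("wrist")[:,:,::-1];b=viewer.read_camera("top")[190:300,290:450,::-1]
cv2.imwrite("pics/w4.png",np.vstack([a[180:420,140:420],cv2.resize(b,(280,192))]))
```

```text
[523.2742919  -94.13052446  51.60895665] [-0.38545957 -3.07002055  3.72191224] 1.9970700005069375
```

View pics/w4.png

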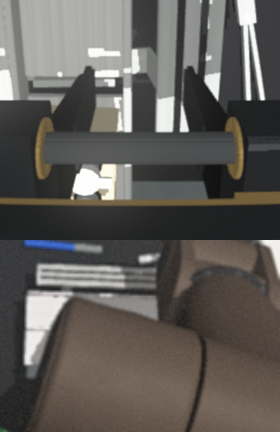

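The finger is clear of the rack and the bar still down (3.7 N). Lifting straight up.

>>> move_arm:
  moves: [0,0,-0.04,0,0,0,-0.06,0,0,0,-0.06,0,0,0,-0.1,0,0,0,-0.2,0,0,0,-0.3,0,0,0,-0.3,0,0,0,-0.2,0]

```text
t: 10.78
eef_pos: [523.4, -93.5, 243.6]
tcp_rot: [3.139, 0.001, 1.532]
ft_force: [0.7, 0.0, -0.1]
opening: 0.474
grip_force: 0.0
```

>>> move_arm:
  moves: [0.3,0,0,0,0.3,0,0,0,0.3,0,0,0,0.3,0,0,0,0.3,0,0,0,0.3,0,0,0,0,0,0,0,0,0,0,0]

```text
t: 11.78
eef_pos: [533.7, 176.0, 241.0]
tcp_rot: [3.141, 0.0, 1.532]
ft_force: [0.1, -0.1, -0.3]
opening: 0.473
grip_force: 0.0
```

Run:
```python
from h import *
s=monitor.state();print(s["eef_pos"],s["ft_force"],s["grip_force"])
b=viewer.read_camera("top")[190:300,290:450,::-1];a=viewer.read_camera("scene")[190:330,80:260,::-1]
cv2.imwrite("pics/w5.png",np.vstack([cv2.resize(b,(480,330),interpolation=2),cv2.resize(a,(480,270),interpolation=2)]))
```

```text
[533.68776317 176.02616828 240.95889308] [ 0.08811895 -0.12178655 -0.27192495] 0.0
```

View pics/w5.png

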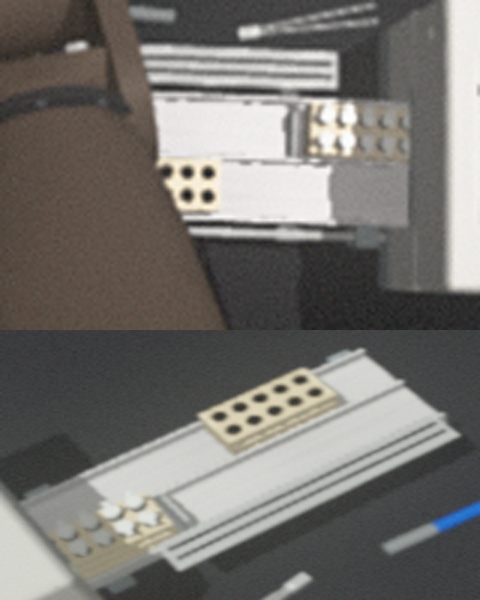

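Run:
```python
from h import *
i=viewer.camera_info("top");a=viewer.read_camera("top").astype(int)
ex=np.array([-.0437,-.999]);ey=np.array([.999,-.0437]);O=np.array([490,-96.3])
o=cv2.imread("pics/top.png")[:,:,::-1].astype(int)
for im,x0 in((a,-20),(o,-165)):
  for y in(-20,0):
    xs=np.arange(x0,x0+46,2)
    uv=proj(i,[np.r_[O+x*ex+y*ey,80] for x in xs])
    print(y,[(int(x),im[int(round(v)),int(round(u))].tolist()) for x,(u,v) in zip(xs,uv)])
```

```text
-20 [(-20, [240, 237, 236]), (-18, [244, 241, 241]), (-16, [224, 219, 219]), (-14, [224, 219, 219]), (-12, [139, 138, 136]), (-10, [107, 106, 107]), (-8, [161, 162, 159]), (-6, [161, 162, 159]), (-4, [184, 181, 179]), (-2, [151, 148, 146]), (0, [151, 148, 146]), (2, [129, 125, 121]), (4, [110, 104, 95]), (6, [111, 105, 96]), (8, [111, 105, 96]), (10, [150, 142, 125]), (12, [171, 159, 140]), (14, [171, 159, 140]), (16, [156, 145, 128]), (18, [137, 133, 121]), (20, [189, 190, 184]), (22, [189, 190, 184]), (24, [240, 239, 236])]
0 [(-20, [239, 236, 236]), (-18, [227, 225, 222]), (-16, [164, 156, 156]), (-14, [164, 156, 156]), (-12, [114, 110, 109]), (-10, [101, 101, 98]), (-8, [148, 148, 146]), (-6, [148, 148, 146]), (-4, [189, 188, 185]), (-2, [163, 162, 160]), (0, [163, 162, 160]), (2, [138, 136, 132]), (4, [113, 109, 104]), (6, [116, 112, 100]), (8, [116, 112, 100]), (10, [179, 166, 147]), (12, [227, 214, 188]), (14, [211, 195, 174]), (16, [211, 195, 174]), (18, [163, 150, 133]), (20, [158, 147, 134]), (22, [158, 147, 134]), (24, [195, 183, 168])]
-20 [(-165, [231, 229, 228]), (-163,
[... 421 characters left out ...]
129, [246, 240, 232]), (-127, [245, 239, 220]), (-125, [235, 224, 195]), (-123, [183, 170, 147]), (-121, [183, 170, 147])]
0 [(-165, [233, 231, 230]), (-163, [231, 230, 228]), (-161, [193, 189, 187]), (-159, [151, 147, 145]), (-157, [151, 147, 145]), (-155, [139, 136, 134]), (-153, [139, 137, 135]), (-151, [134, 128, 122]), (-149, [134, 128, 122]), (-147, [170, 158, 142]), (-145, [215, 200, 177]), (-143, [215, 200, 177]), (-141, [223, 207, 182]), (-139, [200, 184, 160]), (-137, [215, 201, 176]), (-135, [215, 201, 176]), (-133, [228, 221, 197]), (-131, [240, 230, 215]), (-129, [243, 235, 215]), (-127, [243, 235, 215]), (-125, [234, 223, 196]), (-123, [194, 178, 153]), (-121, [194, 178, 153])]
```

The rear edge sits at about +10 to +12 mm. With the hard-stop force, that means the rack is home; the gate is up behind it and the hand is clear.

```bash
python3 -c "
from cell import order
print(order.job_done())"
```

```text
the job is handed in; nothing more can be done
None
```

The rack was pushed over the held-down gate until it met firm resistance (32 N) where the end stop should be; camera pictures then put its rear end within about 2 mm of home, with the gate up behind it and the hand clear, and the job is handed in at about 12 s with no verdict shown.

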